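# Turn a thawing cold pack over in its tray

### The job

The vaccine cold pack is thawing in the steel tray with its plain side up. Turn it over inside the tray, without lifting it out: push it up against one of the tray's sloping ends until it stands leaning there, tip it back over on to its plain side so the blue label shows, then slide it back to lie flat and square in the middle of the tray, over the drain slots. Leave the vials, swab jar and timer alone.

Things in the scene. Friction and masses are not known exactly. Their poses are not given: they have to be found in the camera images.
- tray: Fixed stainless thawing tray with two sloping ends and upright long sides (3 mm thick, as high as the ends). Origin: centre of its underside, on the work surface. y runs along the tray (sloping ends at +y and -y), x across it, z up. Rim 78 mm above the work surface, 66 mm above the tray floor
- tray_floor (a point): Centre of the tray floor's upper face, 12 mm above the work surface; axes as the tray's. The floor is flat, 240 mm across (x) by 320 mm along (y). Dark drain slots mark its middle, 150 mm across by 105 mm along. Wet and slippery: friction of pack on tray about 0.3
- slope_p (a point): Middle of the foot of the tray's +y end wall, at floor height, 160 mm along from the floor's centre. From here the wall rises at 60 degrees to the floor, leaning outwards (+y), to a rim 66 mm above the floor and 38 mm further out, plus 6 mm of rolled edge
- slope_m (a point): The same at the -y end: the middle of the foot of the other sloping end wall, which leans outwards to -y
- pack: Loose rigid cold pack, about 0.3 kg, pale white plastic, 173 (its x) x 120 (y) x 26 mm (z), long edges rounded to 8 mm; a blue screw cap, 23 mm across, sticks out 13 mm at its +x end, 30 mm towards +y. Origin: its very centre. +z face plain, -z face labelled. Starts flat near the tray's middle, plain face up, long side roughly across the tray
- pack_label (a point): Centre of the blue label (130 x 84 mm) on the pack's -z face; axes as the pack's. Pushed fully home the pack lies on the slope at 60 degrees, its upper long edge 105 mm above the tray floor, well above the wall, to be reached from behind. Lead that edge up and over in an arc: drawn straight, the wet foot may skid out. From upright it falls over once past about 12 degrees
- vial_a: Bystander: small clear glass vial, blue cap, 23 mm across, 49 mm tall. Origin: centre of its underside, z up
- vial_b: Bystander: small amber glass vial, red cap, 23 mm across, 49 mm tall. Origin: centre of its underside, z up
- swab_jar: Bystander: steel swab jar with black knob, 72 mm across, 90 mm tall. Origin: centre of its underside, z up
- timer: Bystander: white kitchen timer lying flat, 64 x 64 x 20 mm. Origin: centre of its underside, z up
Things that resemble listed ones, but are neither listed nor needed, are in the scene too. Of the things that look like the pack, the largest one is meant.

How it is judged:
On the way, in this order (a step that is already met when the one before it is completed fails the run):
1. the pack stands on its long edge, leaning against a sloping end of the tray, its label side to the wall (angle between pack's own z axis and vertical between 0.8 and 1.45 rad and (y of pack in the frame of tray above 0.13 m or y of pack in the frame of tray below -0.13 m)), for 0.2 s.
2. the pack lies over on its plain side, label up (angle between pack's own z axis and vertical above 2.9 rad), for 0.1 s.
At the end, for the whole second after the job is handed in: The pack lies still and flat on the tray floor (within 6 degrees), label side up, its centre within 35 mm of the tray's middle along the tray and 40 mm across it, its long side square across the tray to within 11 degrees (angle between pack's own z axis and vertical above 3.04 rad and z of pack in the frame of tray below 0.03 m and y of pack in the frame of tray between -0.035 and 0.035 m and x of pack in the frame of tray between -0.04 and 0.04 m and angle between the x axis of pack and the x axis of tray, either way round below 0.2 rad and linear speed of pack below 0.01 m/s); the robot touches nothing.
It fails at once if the pack is lifted out of the tray (its centre more than 115 mm above the work surface) (height (world z) of pack above 0.115 m).
It fails at once if a bystander is pushed more than 20 mm or knocked over (distance of any of vial_a, vial_b, swab_jar, timer from where it was at the start of the episode above 0.02 m or angle between any of vial_a, vial_b, swab_jar, timer's own z axis and vertical above 0.6 rad).
It also fails if it takes over 61 s, if anything falls off the work surface, if the arm or the gripper's body presses on something with over 40 N, if the wrist force passes 120 N, or if a joint passes its speed limit or range.

### The arm

A 6-joint arm with a two-finger parallel gripper is mounted at the origin on the work surface. World frame = base frame: x ahead of the robot, y to its left, z up, the work surface at z = 0. Lengths are in m, angles in rad, forces in N, time in s.
With the tool pointing down it reaches from about 0.425 to 0.95 m from the base axis. Payload 3.5 kg.
Tool frame: the origin (TCP) lies at the very end of the fingers, on their centre line; the grasp point (between the pads) lies 19 mm behind it; z points along the fingers, y is the direction in which the jaws open and shut (so a half turn about z gives the same grasp; the last joint's range is limited). The gripper opens to 85 mm and grips with 20 to 120 N. Pads are 22 mm wide; open, the fingers measure 114 mm over their backs; the gripper's body (76 mm by 85 mm) begins 54 mm behind the grasp point. The pads swing forward as they close: fully open they stand 13 mm farther back than shut.
Start: joints at [1.029, 0.286, 1.577, -0, 1.279, -0.15], TCP at [0.258, 0.624, 0.207] pointing down, gripper open.
Joint ranges: [-2.77, 2.77], [-0.9, 2.22], [0.21, 2.48], [-1.53, 4.67], [0.24, 2.81], [-2.84, 2.84]. Speed limits (rad/s): [2.79, 2.79, 3.14, 3.14, 3.14, 3.14].

### API

Orientations are given as a unit quaternion [x, y, z, w].
In Python, from plant import ctrl, eyes, ticket gives the robot as it stands.
- The arm moves only by the tool send_rows, never from a script. Its arguments are lists of equal length, an entry for each row: "translation": the shift along the tool's x, y, z in units of 30 mm (1.0 is 30 mm), a list of three; "rotation": the turn, a rotation vector about the tool's x, y, z in units of 5 degrees (1.0 is 5 degrees), a list of three; "grip": the finger opening in mm, from 0 to 85.4. A call has 1 to 5 rows; each row shifts and turns the commanded pose from where the row before left it, along the tool's axes as they then stand; what a row does not reach is not made up. A row lasts 1/8 s, in which the tool goes at most 62.5 mm and 10.7 degrees, less where a joint would pass 70% of its speed; a pose out of reach is approached as far as the arm can. A call is refused whole if a number of a shift passes 1 or a number of a turn 1, either way. A call with a gripper value outside its range is refused whole. The fingers move at their own pace and stop on an object; "squeeze" is the grip in N (left out, the last holds). Time passes only in rows, so rows that do not move let the fingers close. It gives the time, the measured TCP pose, the force and the opening at its end, in the units of the state.
- ctrl.get_state(): the state, without advancing time (a new reading comes with each control period).
- eyes.read_camera(name): name is "scene" or "top"; returns a dict with "image" (480x640x3 uint8, blue, green, red), "mtx" (3x3 intrinsics, pixels), "xyz" and "orientation" of the camera in the world. Camera axes: x right, y down, z forward; pixel columns grow to the right and rows downward; lengths in m; the calibration is good to about 2 mm. A picture is of the moment at which its call begins. There is no depth.
- ticket.sign_off(): hands the job in, once; it reports no verdict.
The state is a dict: "time": time; "qpos": joint angles; "dq": joint speeds; "joint_efforts": joint torques, N m; "eef_pos": TCP position; "tcp_rot": TCP orientation; "contact_force": force on the tool from outside, world axes, zero at the start; "wrist_torque": the same for the moment, N m; "opening": opening from 0.0 (shut) to 1.0 (fully open).
Only numpy, scipy, OpenCV 4.12 (cv2) and the standard library are available. Lean on these libraries where they do the work, as an engineer would, in place of code of your own. Each camera call takes 0.05 s, during which the arm holds its last target. There are 200 camera calls.

## Working session

There is one attempt and no reset: what is moved stays moved. The work goes in short steps, Python scripts to look and compute and a tool call to move; the robot and the scene stay as the last step left them, time stands still between calls to the robot, and variables do not carry over. Pictures are saved under pics/ and viewed, about 8 in all and at most 12, crops included, and the job is handed in when it is done.

Besides the shell and the picture viewer there is one more tool, called as name(argument=value, ...) on one line, values as JSON. send_rows: Moves the arm, as the interface text tells. Its arguments: {"type":"object","properties":{"translation":{"type":"array"},"rotation":{"type":"array"},"grip":{"type":"array"},"squeeze":{"type":"number"}},"required":["translation","rotation","grip"]}

```bash
ls; mkdir -p pics; python3 - <<'E'
from plant import ctrl, eyes
import cv2,numpy as np
print(ctrl.get_state())
for n in("scene","top"):
    c=eyes.read_camera(n); cv2.imwrite(f"pics/{n}0.png",c["image"]); print(n,c["mtx"],c["xyz"],c["orientation"])
E
```

```text
pics
{'time': 0.0, 'qpos': array([ 1.02900716e+00,  2.87142883e-01,  1.57817013e+00, -1.44417177e-05,
        1.27860026e+00, -1.50033031e-01]), 'dq': array([ 0.0010926 ,  0.00134231, -0.00093444,  0.00100248, -0.00334187,
       -0.00065752]), 'joint_efforts': array([ 3.61503025e-04, -4.05988276e+01, -2.92630792e+01, -1.56415495e-04,
        5.80530395e-03,  4.38409586e-06]), 'eef_pos': array([0.25734961, 0.62324798, 0.20566615]), 'tcp_rot': array([ 1.94625706e-01,  9.80876898e-01, -1.09392471e-03, -3.86904668e-04]), 'contact_force': array([-0.91322268, -0.12600373,  0.05476619]), 'wrist_torque': array([ 0.00866643,  0.03627431, -0.00880665]), 'opening': 0.9997380663029787}
scene [[483.11451496   0.         327.30164958]
 [  0.         483.11451496 247.37910023]
 [  0.           0.           1.        ]] [ 1.02387622 -0.40241936  0.88470159] [ 0.88506318  0.34413102 -0.12070925 -0.28925125]
top [[515.0150822    0.         316.82946082]
 [  0.         515.0150822  234.96106261]
 [  0.           0.           1.        ]] [0.39641281 0.04177852 1.26019129] [-0.6963762   0.71189473 -0.06174631  0.06673436]
```

View pics/top0.png

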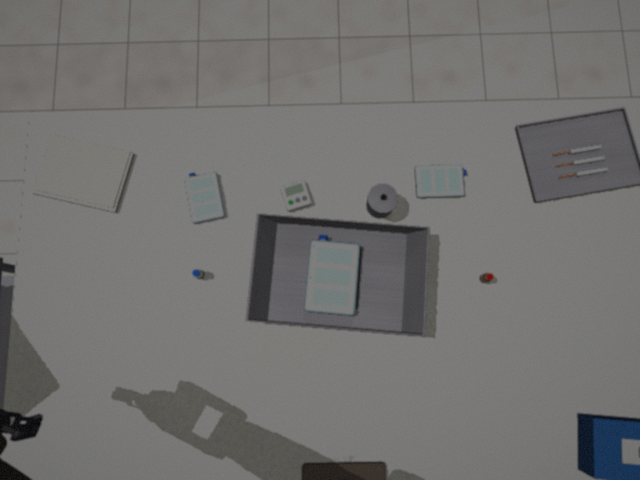

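View pics/scene0.png

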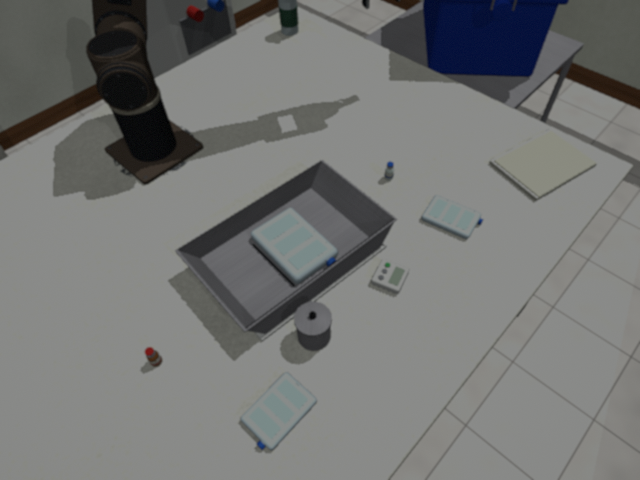

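Views: the top image has image-left = world +y and image-up = world +x. Pack look-alikes in the top view are (205,197) and (440,181), both small and on the table, and (333,277), which is the largest and in the tray. Also pale are the notepad (85,172) and the timer (296,195). I choose (333,277).

```bash
cat > h.py <<'E'
import cv2,numpy as np
from scipy.spatial.transform import Rotation as R
from plant import ctrl,eyes
def ray(c,px,z):
    px=np.atleast_2d(np.array(px,float)); d=np.c_[px,np.ones(len(px))]@np.linalg.inv(c["mtx"]).T@R.from_quat(c["orientation"]).as_matrix().T
    o=np.array(c["xyz"]); return o+d*((z-o[2])/d[:,2])[:,None]
def proj(c,P):
    p=(np.atleast_2d(P)-c["xyz"])@R.from_quat(c["orientation"]).as_matrix()@np.array(c["mtx"]).T
    return p[:,:2]/p[:,2:]
def crop(c,x0,y0,x1,y1,s,name):
    im=c["image"][y0:y1,x0:x1]; cv2.imwrite("pics/"+name,cv2.resize(im,None,fx=s,fy=s,interpolation=cv2.INTER_CUBIC))
E
python3 - <<'E'
from h import *
c=eyes.read_camera("top"); s=eyes.read_camera("scene")
im=c["image"]; g=cv2.cvtColor(im,cv2.COLOR_BGR2GRAY)
m=np.zeros_like(g); m[232:325,275:402]=(g[232:325,275:402]>140)*255
cs,_=cv2.findContours(m,0,2); k=max(cs,key=cv2.contourArea)
print("pack px",cv2.minAreaRect(k))
b=cv2.boxPoints(cv2.minAreaRect(k)); w=ray(c,b,.038); print(w.round(3),w.mean(0).round(4),np.linalg.norm(np.diff(w,axis=0),axis=1))
# tray rim outer corners (by eye) 
rim=[(259,214),(429,228),(424,335),(247,321)]
w=ray(c,rim,.078); print("rim",w.round(3),w.mean(0).round(4))
fl=[(273,221),(405,232),(403,330),(268,319)]
for n,p in dict(timer=(296,196),jar=(381,193),va=(200,274),vb=(486,278)).items(): print(n,ray(c,p,.03).round(3))
crop(c,235,185,445,345,3.8,"crop0.png"); crop(s,170,150,410,340,3.2,"crop1.png")
E
```

```text
Traceback (most recent call last):
ValueError: max() iterable argument is empty
```

```bash
python3 - <<'E'
from h import *
c=eyes.read_camera("top"); s=eyes.read_camera("scene")
im=c["image"]; g=cv2.cvtColor(im,cv2.COLOR_BGR2GRAY)
sub=g[236:318,280:398]; t,mm=cv2.threshold(sub,0,255,cv2.THRESH_OTSU); print(t)
m=np.zeros_like(g); m[236:318,280:398]=mm
cs,_=cv2.findContours(m,0,2); k=max(cs,key=cv2.contourArea)
print("pack px",cv2.minAreaRect(k))
b=cv2.boxPoints(cv2.minAreaRect(k)); w=ray(c,b,.038); print(w.round(3),w.mean(0).round(4),np.linalg.norm(np.diff(w,axis=0),axis=1))
rim=[(259,214),(429,228),(424,335),(247,321)]
w=ray(c,rim,.078); print("rim",w.round(3),w.mean(0).round(4))
for n,p in dict(timer=(296,196),jar=(381,193),va=(200,274),vb=(486,278)).items(): print(n,ray(c,p,.03).round(3))
crop(c,235,185,445,345,3.8,"crop0.png"); crop(s,170,150,410,340,3.2,"crop1.png")
E
```

```text
107.0
pack px ((331.5491943359375, 276.9590148925781), (48.52716064453125, 69.71251678466797), 5.19442892074585)
[[ 0.444  0.081  0.038]
 [ 0.609  0.063  0.038]
 [ 0.596 -0.052  0.038]
 [ 0.431 -0.032  0.038]] [0.5201 0.0152 0.038 ] [0.16626452 0.11668686 0.16587775]
rim [[ 0.667  0.183  0.078]
 [ 0.625 -0.214  0.078]
 [ 0.38  -0.188  0.078]
 [ 0.419  0.21   0.078]] [ 0.5227 -0.0024  0.078 ]
timer [[0.722 0.097 0.03 ]]
jar [[ 0.724 -0.112  0.03 ]]
va [[0.534 0.33  0.03 ]]
vb [[ 0.509 -0.353  0.03 ]]
```

View pics/crop0.png

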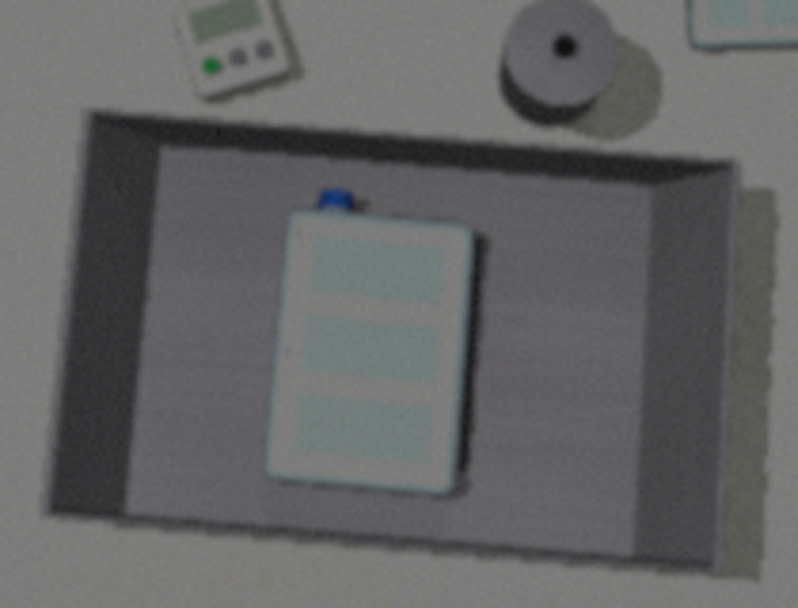

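Crop: the tray rim measures 399 x 249 mm against a nominal 408 x 246, centred at about (0.523,-0.002) with yaw -0.105 rad. The pack is square to it, at about +17 mm along tray y, with its cap at (335,198) in the crop (+x end, +y side). That matches the description and the size (166 x 117 mm top face).

Plan: spread the fingers along tray x and push from the -y side to the +y end.

```bash
cat >> h.py <<'E'
A=-.105; T=R.from_euler("z",A); O=np.array([.523,-.002,.012])   # tray_floor frame
N=R.from_matrix(T.as_matrix()@np.array([[0,1,0],[1,0,0],[0,0,-1]]).T)      # tool nominal: tool y=tray x, tool x=tray y, z down
def tool(y_tilt=0,p=None): return N*R.from_euler("y",y_tilt,degrees=True)
def where():
    s=ctrl.get_state(); q=R.from_quat(s["tcp_rot"]); print("t%.2f"%s["time"],"tray mm",(T.inv().apply(s["eef_pos"]-O)*1e3).round(1),"rot err deg",np.degrees((N.inv()*q).as_rotvec()).round(1),"F",T.inv().apply(s["contact_force"]).round(1),"op %.2f"%s["opening"],"q",s["qpos"].round(2)); return s["eef_pos"],q
def plan(pt,qt,n,start=None):
    "rows from here to tray-frame point pt (mm), tool rot qt, in n rows"
    p,q=start or where(); P=O+T.apply(np.array(pt)/1e3); rv=(q.inv()*qt).as_rotvec()/n
    for i in range(n):
        d=q.inv().apply((P-p)/(n-i))/.03; print(d.round(2).tolist(),np.degrees(rv/np.radians(1)*np.radians(1)/5).round(2).tolist())
        p=p+(P-p)/(n-i); q=q*R.from_rotvec(rv)
    return p,q
E
python3 - <<'E'
from h import *
print(N.as_matrix().round(3))
plan([0,-85,150],tool(0),25)
E
```

```text
[[ 0.105  0.994  0.   ]
 [ 0.994 -0.105  0.   ]
 [ 0.     0.    -1.   ]]
t0.30 tray mm [-329.5  594.4  194.5] rot err deg [  0.   -0.  -73.6] F [0.1 0.2 0.2] op 1.00 q [ 1.03  0.29  1.58 -0.    1.28 -0.15]
[-0.68, -0.74, 0.06] [-0.0, 0.0, 0.59]
[-0.71, -0.71, 0.06] [-0.0, 0.0, 0.59]
[-0.75, -0.67, 0.06] [-0.0, 0.0, 0.59]
[-0.78, -0.63, 0.06] [-0.0, 0.0, 0.59]
[-0.82, -0.59, 0.06] [-0.0, 0.0, 0.59]
[-0.84, -0.55, 0.06] [-0.0, 0.0, 0.59]
[-0.87, -0.5, 0.06] [-0.0, 0.0, 0.59]
[-0.9, -0.46, 0.06] [-0.0, 0.0, 0.59]
[-0.92, -0.41, 0.06] [-0.0, 0.0, 0.59]
[-0.94, -0.36, 0.06] [-0.0, 0.0, 0.59]
[-0.96, -0.32, 0.06] [-0.0, 0.0, 0.59]
[-0.97, -0.27, 0.06] [-0.0, 0.0, 0.59]
[-0.98, -0.22, 0.06] [-0.0, 0.0, 0.59]
[-0.99, -0.17, 0.06] [-0.0, 0.0, 0.59]
[-1.0, -0.11, 0.06] [-0.0, 0.0, 0.59]
[-1.0, -0.06, 0.06] [-0.0, 0.0, 0.59]
[-1.01, -0.01, 0.06] [-0.0, 0.0, 0.59]
[-1.01, 0.04, 0.06] [-0.0, 0.0, 0.59]
[-1.0, 0.09, 0.06] [-0.0, 0.0, 0.59]
[-1.0, 0.14, 0.06] [-0.0, 0.0, 0.59]
[-0.99, 0.19, 0.06] [-0.0, 0.0, 0.59]
[-0.98, 0.25, 0.06] [-0.0, 0.0, 0.59]
[-0.96, 0.3, 0.06] [-0.0, 0.0, 0.59]
[-0.95, 0.34, 0.06] [-0.0, 0.0, 0.59]
[-0.93, 0.39, 0.06] [-0.0, 0.0, 0.59]
```

send_rows(translation=[[-0.68,-0.74,0],[-0.71,-0.71,0],[-0.75,-0.67,0],[-0.78,-0.63,0],[-0.82,-0.59,0]], rotation=[[0,0,0.59],[0,0,0.59],[0,0,0.59],[0,0,0.59],[0,0,0.59]], grip=[85,85,85,85,85])

```text
time: 0.92
eef_pos: [0.3092, 0.4811, 0.207]
tcp_rot: [0.32, 0.948, 0.0, 0.0]
contact_force: [-0.4, -0.1, 0.9]
opening: 0.996
```

send_rows(translation=[[-0.84,-0.55,0],[-0.87,-0.5,0],[-0.9,-0.46,0],[-0.92,-0.41,0],[-0.94,-0.36,0]], rotation=[[0,0,0.59],[0,0,0.59],[0,0,0.59],[0,0,0.59],[0,0,0.59]], grip=[85,85,85,85,85])

```text
time: 1.55
eef_pos: [0.3606, 0.3391, 0.2071]
tcp_rot: [0.439, 0.899, 0.0, 0.0]
contact_force: [0.2, 0.5, 0.8]
opening: 0.994
```

send_rows(translation=[[-0.96,-0.32,0],[-0.97,-0.27,0],[-0.98,-0.22,0],[-0.99,-0.17,0],[-1,-0.11,0]], rotation=[[0,0,0.59],[0,0,0.59],[0,0,0.59],[0,0,0.59],[0,0,0.59]], grip=[85,85,85,85,85])

```text
time: 2.17
eef_pos: [0.4112, 0.1969, 0.2072]
tcp_rot: [0.55, 0.835, 0.0, 0.0]
contact_force: [0.4, 0.3, -0.6]
opening: 0.997
```

send_rows(translation=[[-1,-0.06,0],[-1,0,0],[-1,0.04,0],[-1,0.09,0],[-1,0.14,0]], rotation=[[0,0,0.59],[0,0,0.59],[0,0,0.59],[0,0,0.59],[0,0,0.59]], grip=[85,85,85,85,85])

```text
time: 2.8
eef_pos: [0.4622, 0.0553, 0.2072]
tcp_rot: [0.653, 0.757, 0.0, 0.0]
contact_force: [-0.2, -0.4, 0.4]
opening: 0.997
```

send_rows(translation=[[-1,0.19,0],[-1,0.25,0],[-1,0.3,0],[-0.95,0.34,0],[-0.93,0.39,0]], rotation=[[0,0,0.59],[0,0,0.59],[0,0,0.59],[0,0,0.59],[0,0,0.59]], grip=[85,85,85,85,85])

```text
time: 3.42
eef_pos: [0.5132, -0.0894, 0.2071]
tcp_rot: [0.745, 0.667, 0.0, 0.0]
contact_force: [0.6, 0.0, 0.2]
opening: 0.999
```

```bash
python3 - <<'E'
from h import *
s=where(); plan([-4,-90,40],tool(20),6,s)
E
```

```text
t3.42 tray mm [ -0.6 -87.9 195.1] rot err deg [-0.  -0.   0.3] F [0.6 0.1 0.2] op 1.00 q [-0.37 -0.06  1.95  0.    1.25 -0.26]
[-0.01, -0.02, 0.86] [0.0, 0.67, -0.01]
[-0.06, -0.02, 0.86] [0.0, 0.67, -0.01]
[-0.11, -0.02, 0.85] [0.0, 0.67, -0.01]
[-0.16, -0.02, 0.85] [0.0, 0.67, -0.01]
[-0.21, -0.02, 0.84] [0.0, 0.67, -0.01]
[-0.26, -0.02, 0.82] [0.0, 0.67, -0.01]
```

send_rows(translation=[[0,0,0.86],[-0.06,-0.02,0.86],[-0.11,-0.02,0.85],[-0.16,-0.02,0.85],[-0.21,-0.02,0.84]], rotation=[[0,0.67,0],[0,0.67,0],[0,0.67,0],[0,0.67,0],[0,0.67,0]], grip=[85,85,85,85,85])

```text
time: 4.05
eef_pos: [0.5106, -0.0894, 0.0772]
tcp_rot: [0.736, 0.661, 0.109, -0.097]
contact_force: [-0.5, 0.2, -0.7]
opening: 0.997
```

send_rows(translation=[[-0.26,-0.02,0.82],[0,0,0]], rotation=[[0,0.67,0],[0,0,0]], grip=[85,85])

```text
time: 4.3
eef_pos: [0.508, -0.0893, 0.0497]
tcp_rot: [0.734, 0.657, 0.129, -0.119]
contact_force: [-0.5, 0.4, -0.0]
opening: 0.996
```

```bash
python3 - <<'E'
from h import *
s=where(); s=plan([-4,-90,-4],tool(20),4,s); plan([-4,20,-4],tool(20),5,s)
crop(eyes.read_camera("scene"),130,90,450,330,2.5,"down1.png")
E
```

```text
t4.30 tray mm [ -5.8 -88.4  37.7] rot err deg [ 0.3 20.2  0.3] F [-0.6  0.3 -0. ] op 1.00 q [-0.54  0.19  2.04  0.36  1.09 -0.63]
[-0.13, 0.02, 0.32] [-0.01, -0.01, -0.02]
[-0.13, 0.02, 0.32] [-0.01, -0.01, -0.02]
[-0.13, 0.02, 0.32] [-0.01, -0.01, -0.02]
[-0.13, 0.02, 0.32] [-0.01, -0.01, -0.02]
[0.69, 0.0, 0.25] [0.0, -0.0, -0.0]
[0.69, -0.0, 0.25] [0.0, -0.0, -0.0]
[0.69, -0.0, 0.25] [0.0, -0.0, -0.0]
[0.69, -0.0, 0.25] [0.0, -0.0, -0.0]
[0.69, 0.0, 0.25] [0.0, -0.0, -0.0]
```

View pics/down1.png

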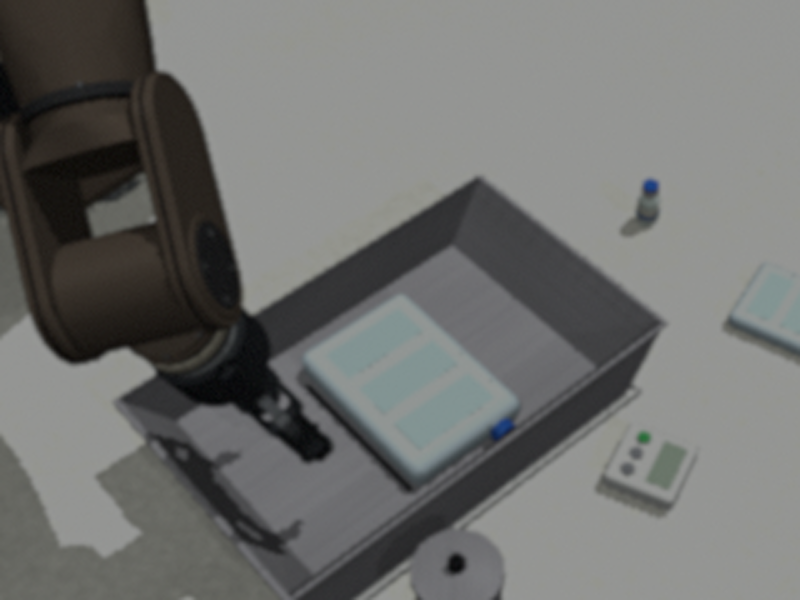

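The fingers straddle tray x with the pack ahead, and everything is clear: fingertips at (320,445) in the crop, pack edge about 45 mm ahead. Next I lower and start pushing.

send_rows(translation=[[-0.13,0.02,0.32],[-0.13,0.02,0.32],[-0.13,0.02,0.32],[-0.13,0.02,0.32],[0,0,0]], rotation=[[0,0,0],[0,0,0],[0,0,0],[0,0,0],[0,0,0]], grip=[85,85,85,85,85])

```text
time: 4.97
eef_pos: [0.5113, -0.0908, 0.0094]
tcp_rot: [0.733, 0.657, 0.129, -0.118]
contact_force: [-0.7, -0.3, -0.4]
opening: 0.993
```

send_rows(translation=[[0.63,0,0.23],[0.47,0,0.17],[0.47,0,0.17],[0.47,0,0.17],[0.47,0,0.17]], rotation=[[0,0,0],[0,0,0],[0,0,0],[0,0,0],[0,0,0]], grip=[85,85,85,85,85])

```text
time: 5.6
eef_pos: [0.5209, -0.0104, 0.0109]
tcp_rot: [0.733, 0.658, 0.13, -0.116]
contact_force: [-0.0, -1.1, -1.0]
opening: 0.994
```

send_rows(translation=[[0.47,0,0.17],[0.47,0,0.17],[0.47,0,0.17],[0.3,0,0.11],[0,0,0]], rotation=[[0,0,0],[0,0,0],[0,0,0],[0,0,0],[0,0,0]], grip=[85,85,85,85,85])

```text
time: 6.22
eef_pos: [0.5265, 0.0433, 0.0108]
tcp_rot: [0.733, 0.658, 0.13, -0.117]
contact_force: [-0.6, -0.4, 0.2]
opening: 0.995
```

```bash
python3 - <<'E'
from h import *
where()
E
```

```text
t6.22 tray mm [-1.2 45.4 -1.2] rot err deg [-0.  20.1  0.1] F [-0.6 -0.4  0.2] op 0.99 q [-0.29  0.23  2.08  0.43  0.94 -0.46]
```

send_rows(translation=[[0.31,0,0.13],[0.31,0,0.13],[0.31,0,0.13],[0.31,0,0.13],[0.31,0,0.13]], rotation=[[0,0,0],[0,0,0],[0,0,0],[0,0,0],[0,0,0]], grip=[85,85,85,85,85])

```text
time: 6.85
eef_pos: [0.5321, 0.0934, 0.0085]
tcp_rot: [0.733, 0.658, 0.13, -0.117]
contact_force: [-0.1, 0.2, 0.1]
opening: 0.997
```

```bash
python3 - <<'E'
from h import *
where()
crop(eyes.read_camera("scene"),130,90,450,330,2.5,"push1.png")
E
```

```text
t6.85 tray mm [-0.9 95.9 -3.5] rot err deg [-0.  20.1  0.2] F [-0.1  0.2  0.1] op 1.00 q [-0.19  0.24  2.08  0.45  0.91 -0.38]
```

View pics/push1.png

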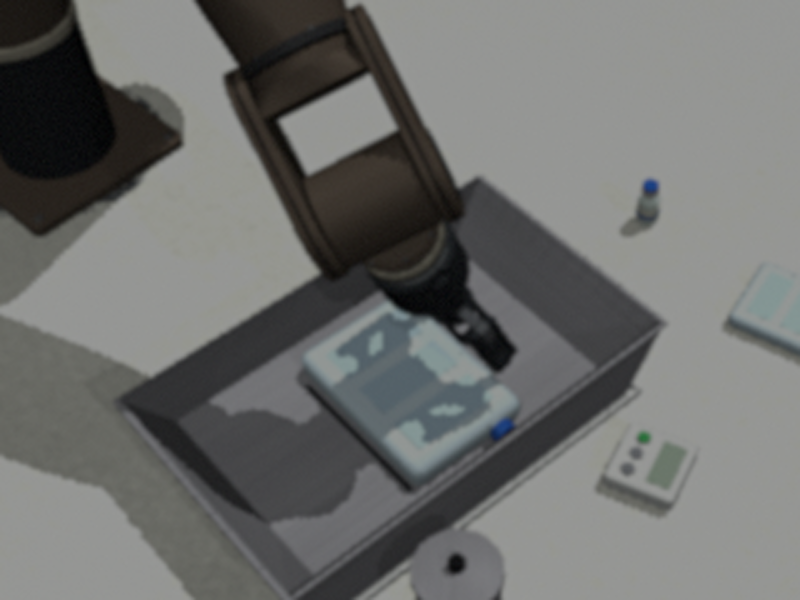

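```bash
python3 - <<'E'
from h import *
p,q=where(); c=eyes.read_camera("scene")
for sx in (-.048,.048):
  for b in (0,.013,.03,.05): 
    P=p+q.apply([0.0,sx,-b]); print(sx,b,((proj(c,P)-[130,90])*2.5).round(0), T.inv().apply(P-O).round(3))
cv2.imwrite("pics/tip.png",cv2.resize(cv2.convertScaleAbs(c["image"][180:260,280:360],alpha=2.0,beta=0),None,fx=7,fy=7,interpolation=cv2.INTER_CUBIC))
E
```

```text
t6.90 tray mm [-1.3 96.8 -3.5] rot err deg [ 0.  20.1  0.1] F [-0.7  0.4  0.3] op 1.00 q [-0.19  0.24  2.08  0.45  0.91 -0.38]
-0.048 0 [[448. 321.]] [-0.049  0.097 -0.003]
-0.048 0.013 [[444. 315.]] [-0.049  0.092  0.009]
-0.048 0.03 [[438. 307.]] [-0.049  0.087  0.025]
-0.048 0.05 [[431. 297.]] [-0.049  0.08   0.043]
0.048 0 [[516. 381.]] [ 0.047  0.097 -0.004]
0.048 0.013 [[512. 376.]] [0.047 0.092 0.009]
0.048 0.03 [[507. 368.]] [0.047 0.086 0.025]
0.048 0.05 [[501. 359.]] [0.047 0.079 0.043]
```

View pics/tip.png

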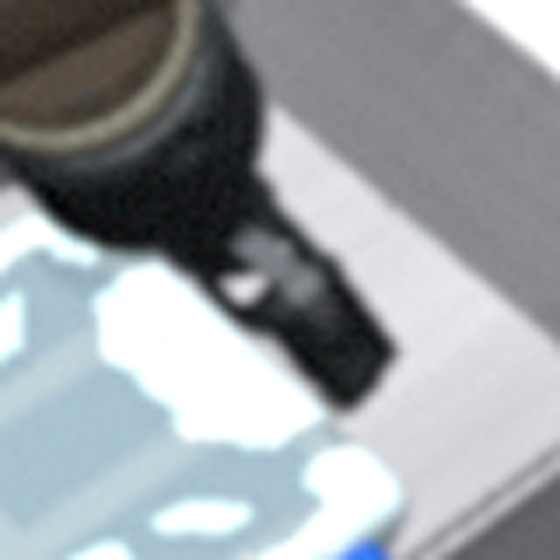

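The fingers passed over the pack, which has not moved: its corners are still at (305,360), (415,485) and (520,400). Fully open, the tips ride higher than I assumed. I go back, part-close the fingers and find the floor by touch.

send_rows(translation=[[0.34,0,-0.94],[0.17,0,-0.47],[-0.94,0,-0.34],[-0.94,0,-0.34],[-0.94,0,-0.34]], rotation=[[0,0,0],[0,0,0],[0,0,0],[0,0,0],[0,0,0]], grip=[85,85,45,45,45])

```text
time: 7.58
eef_pos: [0.5223, 0.0021, 0.0534]
tcp_rot: [0.733, 0.658, 0.13, -0.116]
contact_force: [0.6, -1.3, -0.7]
opening: 0.531
```

send_rows(translation=[[-0.94,0,-0.34],[-0.94,0,-0.34],[-0.94,0,-0.34],[-0.3,0,-0.11],[0,0,0]], rotation=[[0,0,0],[0,0,0],[0,0,0],[0,0,0],[0,0,0]], grip=[45,45,45,45,45])

```text
time: 8.2
eef_pos: [0.5116, -0.0961, 0.0529]
tcp_rot: [0.733, 0.657, 0.13, -0.117]
contact_force: [-0.1, -0.3, 0.3]
opening: 0.531
```

send_rows(translation=[[-0.14,0,0.38],[-0.14,0,0.38],[-0.1,0,0.28],[-0.1,0,0.28],[0,0,0]], rotation=[[0,0,0],[0,0,0],[0,0,0],[0,0,0],[0,0,0]], grip=[45,45,45,45,45])

```text
time: 8.82
eef_pos: [0.5109, -0.0953, 0.0097]
tcp_rot: [0.733, 0.657, 0.13, -0.118]
contact_force: [0.0, 0.4, 0.7]
opening: 0.526
```

```bash
python3 - <<'E'
from h import *
p,q=where(); c=eyes.read_camera("scene")
for b in (0,.01,.02): 
    P=p+q.apply([0.0,.0295,-b]); print(b,proj(c,P).round(0))
cv2.imwrite("pics/tip2.png",cv2.resize(cv2.convertScaleAbs(c["image"][190:310,180:340],alpha=2.0,beta=0),None,fx=5,fy=5,interpolation=cv2.INTER_CUBIC))
E
```

```text
t8.82 tray mm [ -2.2 -94.1  -2.3] rot err deg [ 0.1 20.1  0.2] F [-0.   0.4  0.7] op 0.53 q [-0.55  0.27  2.04  0.37  1.02 -0.67]
0 [[264. 284.]]
0.01 [[262. 283.]]
0.02 [[260. 281.]]
```

View pics/tip2.png

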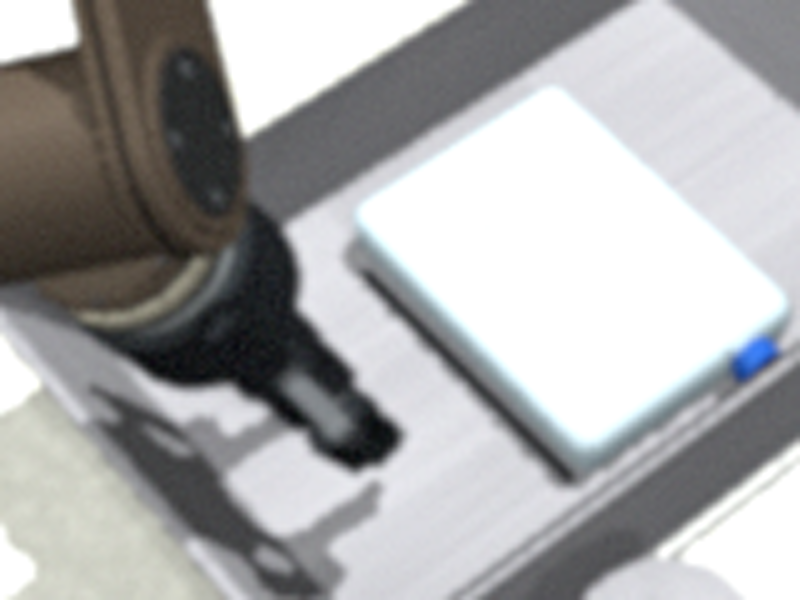

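The finger end at (375,455) floats clear of its shadow tip at (378,487), so it is still above the floor. I probe downward in small steps.

send_rows(translation=[[-0.05,0,0.13],[-0.05,0,0.13],[0,0,0]], rotation=[[0,0,0],[0,0,0],[0,0,0]], grip=[45,45,45])

```text
time: 9.25
eef_pos: [0.5113, -0.0958, 0.0021]
tcp_rot: [0.733, 0.658, 0.13, -0.117]
contact_force: [-0.4, 0.9, 0.6]
opening: 0.525
```

send_rows(translation=[[-0.05,0,0.13],[-0.05,0,0.13],[0,0,0]], rotation=[[0,0,0],[0,0,0],[0,0,0]], grip=[45,45,45])

```text
time: 9.62
eef_pos: [0.5112, -0.0959, -0.0065]
tcp_rot: [0.733, 0.658, 0.13, -0.117]
contact_force: [0.0, 0.3, -0.2]
opening: 0.525
```

send_rows(translation=[[-0.05,0,0.13],[0,0,0]], rotation=[[0,0,0],[0,0,0]], grip=[45,45])

```text
time: 9.88
eef_pos: [0.5118, -0.0963, -0.0101]
tcp_rot: [0.733, 0.658, 0.13, -0.116]
contact_force: [-0.0, 0.3, -0.6]
opening: 0.523
```

send_rows(translation=[[-0.05,0,0.13],[0,0,0]], rotation=[[0,0,0],[0,0,0]], grip=[45,45])

```text
time: 10.12
eef_pos: [0.5119, -0.0962, -0.0107]
tcp_rot: [0.732, 0.658, 0.13, -0.118]
contact_force: [-8.4, 0.4, 21.1]
opening: 0.525
```

send_rows(translation=[[-0.05,0,0.13],[0,0,0]], rotation=[[0,0,0],[0,0,0]], grip=[45,45])

```text
time: 10.38
eef_pos: [0.5129, -0.0963, -0.011]
tcp_rot: [0.731, 0.659, 0.131, -0.12]
contact_force: [-15.1, 1.2, 41.7]
opening: 0.528
```

Floor contact is at TCP z = -0.0105, so the real tips sit about 22 mm short of the reported TCP at this opening. I allow for that: raise to about 6 mm above the floor, then push.

send_rows(translation=[[0.16,0,-0.44],[0.47,0,0.17],[0.47,0,0.17],[0.47,0,0.17],[0.47,0,0.17]], rotation=[[0,0,0],[0,0,0],[0,0,0],[0,0,0],[0,0,0]], grip=[45,45,45,45,45])

```text
time: 11.0
eef_pos: [0.5175, -0.0352, -0.005]
tcp_rot: [0.733, 0.658, 0.129, -0.117]
contact_force: [-0.7, -0.3, -0.1]
opening: 0.53
```

send_rows(translation=[[0.31,0,0.11],[0.31,0,0.11],[0.31,0,0.11],[0.31,0,0.11],[0.31,0,0.11]], rotation=[[0,0,0],[0,0,0],[0,0,0],[0,0,0],[0,0,0]], grip=[45,45,45,45,45])

```text
time: 11.62
eef_pos: [0.5234, 0.0129, -0.0037]
tcp_rot: [0.733, 0.658, 0.13, -0.117]
contact_force: [-0.3, -0.0, 0.5]
opening: 0.524
```

```bash
cat >> h.py <<'E'
def packtop(z,name="top"):
    c=eyes.read_camera(name); g=cv2.cvtColor(c["image"],cv2.COLOR_BGR2GRAY); m=np.zeros_like(g); m[230:322,255:412]=(g[230:322,255:412]>107)*255
    k=max(cv2.findContours(m,0,2)[0],key=cv2.contourArea); b=cv2.boxPoints(cv2.minAreaRect(k))
    print("pack box tray mm",(T.inv().apply(ray(c,b,z)-O)*1e3).round(0).tolist()); return c
E
python3 - <<'E'
from h import *
where(); c=packtop(.038)
E
```

```text
t11.62 tray mm [ -1.1  14.8 -15.7] rot err deg [-0.  20.1  0.2] F [-0.3 -0.1  0.5] op 0.52 q [-0.35  0.26  2.08  0.43  0.93 -0.52]
pack box tray mm [[-88.0, 154.0, 26.0], [82.0, 157.0, 26.0], [81.0, 16.0, 26.0], [-88.0, 18.0, 26.0]]
```

send_rows(translation=[[0.31,0,0.12],[0.31,0,0.12],[0.31,0,0.12],[0.31,0,0.12],[0.31,0,0.12]], rotation=[[0,0,0],[0,0,0],[0,0,0],[0,0,0],[0,0,0]], grip=[45,45,45,45,45])

```text
time: 12.3
eef_pos: [0.5287, 0.0616, -0.0051]
tcp_rot: [0.733, 0.658, 0.129, -0.116]
contact_force: [0.2, -3.4, -1.4]
opening: 0.529
```

send_rows(translation=[[0.31,0,0.12],[0.31,0,0.12],[0.31,0,0.12],[0,0,0]], rotation=[[0,0,0],[0,0,0],[0,0,0],[0,0,0]], grip=[45,45,45,45])

```text
time: 12.8
eef_pos: [0.5319, 0.093, -0.0049]
tcp_rot: [0.733, 0.658, 0.13, -0.117]
contact_force: [0.4, 0.4, -0.4]
opening: 0.527
```

```bash
python3 - <<'E'
from h import *
where(); c=eyes.read_camera("scene"); crop(c,200,100,440,280,3.3,"tilt1.png")
E
```

```text
t12.80 tray mm [ -1.1  95.4 -16.9] rot err deg [-0.  20.2  0.1] F [ 0.4  0.5 -0.4] op 0.53 q [-0.2   0.27  2.08  0.46  0.88 -0.4 ]
```

View pics/tilt1.png

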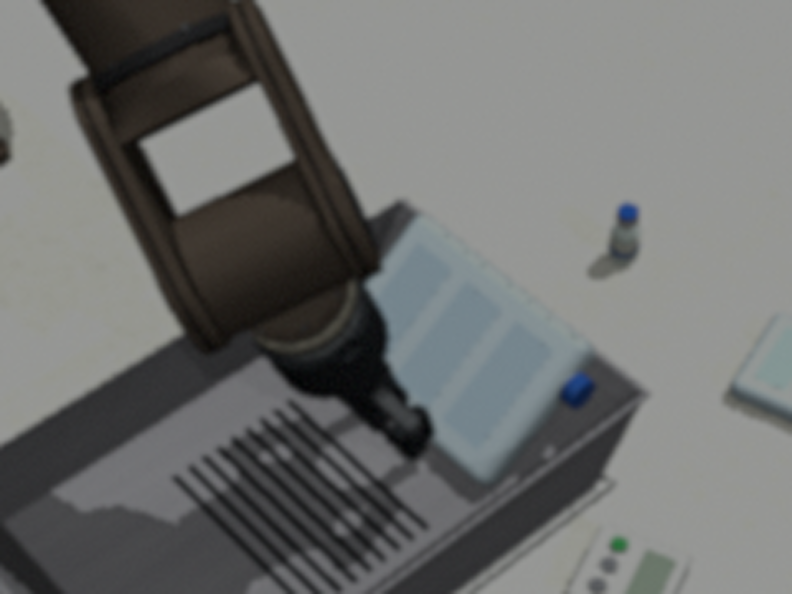

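The pack is climbing the +y slope square, with its lower edge against the fingers at (420,440) and its upper edge near the rim. I push on home slowly.

send_rows(translation=[[0.28,0,0.1],[0.28,0,0.1],[0.28,0,0.1],[0,0,0]], rotation=[[0,0,0],[0,0,0],[0,0,0],[0,0,0]], grip=[45,45,45,45])

```text
time: 13.35
eef_pos: [0.5348, 0.1193, -0.0048]
tcp_rot: [0.733, 0.658, 0.13, -0.117]
contact_force: [-0.7, 0.1, -0.3]
opening: 0.53
```

send_rows(translation=[[0.16,0,0.06],[0.16,0,0.06],[0,0,0]], rotation=[[0,0,0],[0,0,0],[0,0,0]], grip=[45,45,45])

```text
time: 13.72
eef_pos: [0.5359, 0.1289, -0.0051]
tcp_rot: [0.733, 0.658, 0.13, -0.117]
contact_force: [0.4, 0.0, 0.2]
opening: 0.527
```

```bash
python3 - <<'E'
from h import *
where()
E
```

```text
t13.72 tray mm [ -0.9 131.5 -17.1] rot err deg [-0.  20.1  0.2] F [0.3 0.1 0.2] op 0.53 q [-0.13  0.28  2.07  0.47  0.86 -0.34]
```

Keep going in 4 mm steps until the force shows it is home.

send_rows(translation=[[0.13,0,0.05],[0,0,0]], rotation=[[0,0,0],[0,0,0]], grip=[45,45])

```text
time: 13.98
eef_pos: [0.5364, 0.1328, -0.0051]
tcp_rot: [0.733, 0.658, 0.13, -0.117]
contact_force: [0.2, -0.2, -0.2]
opening: 0.522
```

send_rows(translation=[[0.13,0,0.05],[0,0,0]], rotation=[[0,0,0],[0,0,0]], grip=[45,45])

```text
time: 14.22
eef_pos: [0.5369, 0.137, -0.0052]
tcp_rot: [0.733, 0.658, 0.13, -0.117]
contact_force: [1.5, -0.5, -0.4]
opening: 0.526
```

```bash
python3 - <<'E'
from h import *
where(); c=eyes.read_camera("scene"); crop(c,200,100,440,280,3.3,"tilt2.png")
E
```

```text
t14.22 tray mm [ -0.7 139.7 -17.2] rot err deg [-0.  20.1  0.2] F [ 1.6 -0.4 -0.4] op 0.53 q [-0.11  0.28  2.06  0.47  0.86 -0.32]
```

View pics/tilt2.png

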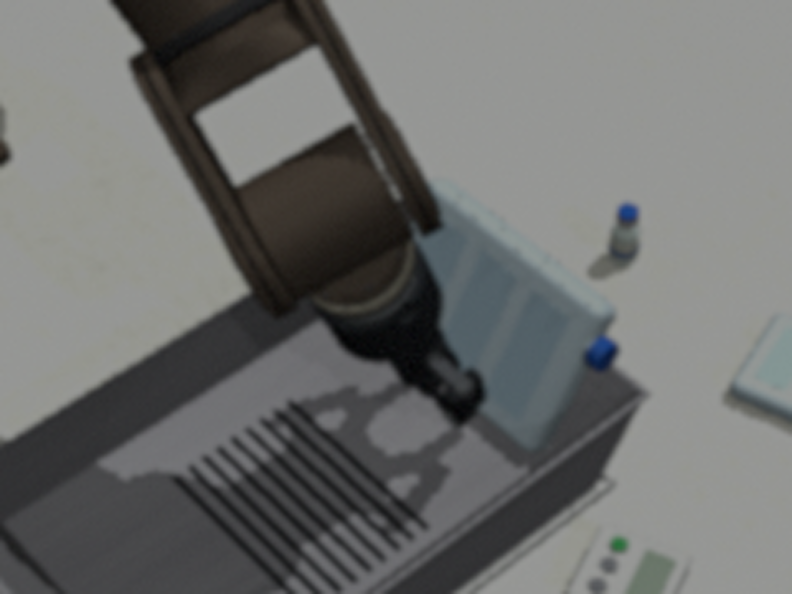

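The pack now stands on the slope at about 60°: upper right corner at (610,315), cap at (602,352). I check that corner against the fully-home geometry numerically.

```bash
python3 - <<'E'
from h import *
c=eyes.read_camera("scene")
a=np.radians
for gap,ang in((0,60),(6,58),(6,56),(12,54),(20,49)):
    f=np.array([160-gap,0]); u=np.array([np.cos(a(ang)),np.sin(a(ang))]); n=np.array([-u[1],u[0]])*1
    def pt(s,t,x): p=f+s*u+t*n; return O+T.apply(np.array([x,p[0],p[1]])/1e3)
    P=np.array([pt(90,13,82+13),pt(118,23,82),pt(5,24,82)]); print(gap,ang,((proj(c,P)-[200,100])*3.3).round(0).tolist())
E
```

```text
0 60 [[610.0, 354.0], [605.0, 308.0], [534.0, 448.0]]
6 58 [[606.0, 358.0], [602.0, 312.0], [528.0, 452.0]]
6 56 [[609.0, 357.0], [607.0, 310.0], [529.0, 451.0]]
12 54 [[606.0, 361.0], [604.0, 314.0], [523.0, 454.0]]
20 49 [[604.0, 365.0], [605.0, 318.0], [516.0, 458.0]]
```

This matches fully home (0 to 3 mm gap). I retreat, go over the top and come down behind the upper edge, tilted the other way.

```bash
python3 - <<'E'
from h import *
s=where(); s=plan([-2,85,-10],tool(20),2,s); print(); s=plan([-2,85,140],tool(20),5,s);print(); s=plan([-2,245,145],tool(-15),8,s);print(); s=plan([-2,241,67],tool(-15),3,s)
E
```

```text
t14.32 tray mm [ -0.8 139.7 -17.1] rot err deg [-0.  20.1  0.2] F [ 0.1 -1.2  0.4] op 0.52 q [-0.11  0.28  2.06  0.47  0.86 -0.32]
[-0.81, -0.02, -0.43] [0.01, -0.01, -0.02]
[-0.82, -0.02, -0.42] [0.01, -0.01, -0.02]

[0.34, 0.0, -0.94] [-0.0, 0.0, -0.0]
[0.34, 0.0, -0.94] [-0.0, 0.0, -0.0]
[0.34, 0.0, -0.94] [-0.0, 0.0, -0.0]
[0.34, 0.0, -0.94] [-0.0, 0.0, -0.0]
[0.34, 0.0, -0.94] [-0.0, 0.0, -0.0]

[0.63, -0.0, 0.21] [-0.0, -0.87, 0.0]
[0.65, -0.0, 0.16] [-0.0, -0.87, 0.0]
[0.66, 0.0, 0.11] [-0.0, -0.87, 0.0]
[0.66, -0.0, 0.06] [-0.0, -0.87, 0.0]
[0.67, 0.0, 0.01] [-0.0, -0.87, 0.0]
[0.67, 0.0, -0.04] [-0.0, -0.87, 0.0]
[0.66, -0.0, -0.09] [-0.0, -0.87, 0.0]
[0.65, -0.0, -0.14] [-0.0, -0.87, 0.0]

[0.18, 0.0, 0.85] [-0.0, -0.0, -0.0]
[0.18, 0.0, 0.85] [-0.0, -0.0, -0.0]
[0.18, 0.0, 0.85] [-0.0, -0.0, -0.0]
```

send_rows(translation=[[-0.5,0,-0.2],[-0.6,0,-0.3],[-0.5,0,-0.3],[0.34,0,-0.94],[0.34,0,-0.94]], rotation=[[0,0,0],[0,0,0],[0,0,0],[0,0,0],[0,0,0]], grip=[45,45,45,45,45])

```text
time: 14.95
eef_pos: [0.5307, 0.0824, 0.0614]
tcp_rot: [0.733, 0.657, 0.13, -0.117]
contact_force: [-0.2, -0.4, -0.2]
opening: 0.53
```

send_rows(translation=[[0.34,0,-0.94],[0.34,0,-0.94],[0.34,0,-0.94],[0.2,0,-0.4],[0,0,0]], rotation=[[0,0,0],[0,0,0],[0,0,0],[0,0,0],[0,0,0]], grip=[45,45,45,45,45])

```text
time: 15.58
eef_pos: [0.5317, 0.0843, 0.1649]
tcp_rot: [0.733, 0.658, 0.13, -0.116]
contact_force: [-0.4, 1.3, 0.8]
opening: 0.53
```

send_rows(translation=[[0.63,0,0.21],[0.65,0,0.16],[0.66,0,0.11],[0.66,0,0.06],[0.67,0,0]], rotation=[[0,-0.87,0],[0,-0.87,0],[0,-0.87,0],[0,-0.87,0],[0,-0.87,0]], grip=[45,45,45,45,45])

```text
time: 16.2
eef_pos: [0.541, 0.1844, 0.1655]
tcp_rot: [0.744, 0.668, -0.013, 0.01]
contact_force: [0.5, 0.1, -0.5]
opening: 0.525
```

send_rows(translation=[[0.67,0,-0.04],[0.67,0,-0.09],[0.66,0,-0.14],[0,0,0]], rotation=[[0,-0.87,0],[0,-0.87,0],[0,-0.87,0],[0,0,0]], grip=[45,45,45,45])

```text
time: 16.7
eef_pos: [0.5474, 0.2459, 0.1665]
tcp_rot: [0.737, 0.664, -0.097, 0.085]
contact_force: [-0.5, 0.2, -0.5]
opening: 0.526
```

```bash
python3 - <<'E'
from h import *
s=where(); s=plan([-2,241,67],tool(-15),4,s)
E
```

```text
t16.70 tray mm [ -1.8 249.1 154.5] rot err deg [  0.2 -14.8  -0. ] F [-0.5  0.2 -0.5] op 0.53 q [ 0.36  0.25  1.71 -0.24  1.31  0.54]
[0.12, 0.0, 0.72] [-0.01, -0.01, 0.0]
[0.12, 0.0, 0.72] [-0.01, -0.01, 0.0]
[0.12, -0.0, 0.72] [-0.01, -0.01, 0.0]
[0.12, -0.0, 0.72] [-0.01, -0.01, 0.0]
```

send_rows(translation=[[0.12,0,0.72],[0.12,0,0.72],[0.12,0,0.72],[0.12,0,0.72],[0,0,0]], rotation=[[0,0,0],[0,0,0],[0,0,0],[0,0,0],[0,0,0]], grip=[45,45,45,45,45])

```text
time: 17.32
eef_pos: [0.5458, 0.2354, 0.0791]
tcp_rot: [0.738, 0.662, -0.098, 0.084]
contact_force: [-0.1, 0.7, -0.2]
opening: 0.527
```

```bash
python3 - <<'E'
from h import *
where(); c=eyes.read_camera("scene"); crop(c,200,80,440,260,3.3,"behind.png")
E
```

```text
t17.32 tray mm [ -2.2 238.5  67.1] rot err deg [  0.3 -14.8   0.2] F [-0.2  0.6 -0.2] op 0.53 q [ 0.34  0.34  1.78 -0.25  1.16  0.57]
```

View pics/behind.png

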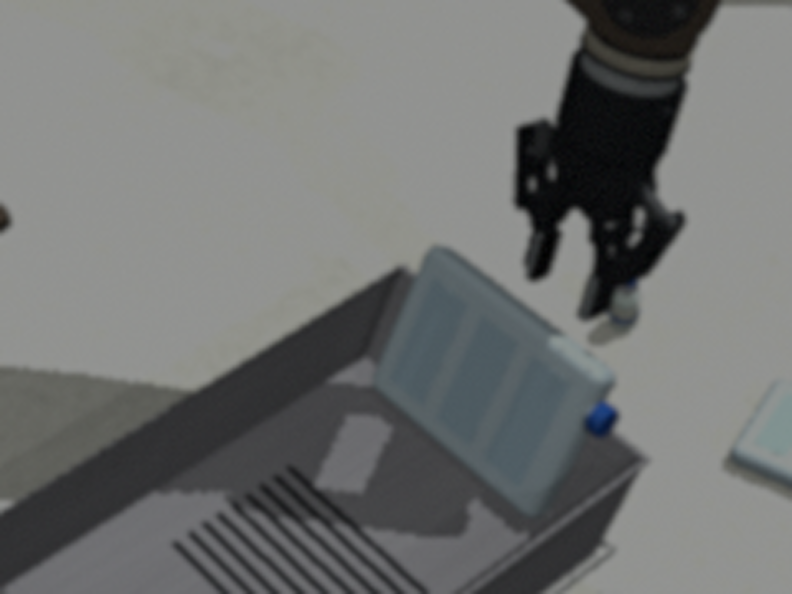

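```bash
python3 - <<'E'
from h import *
p,q=where(); c=eyes.read_camera("scene")
for b in (0,.01,.022,.035,.05):
  P=p+q.apply([[0,-.03,-b],[0,.03,-b]]); print(b,((proj(c,P)-[200,80])*3.3).round(0).tolist(),(T.inv().apply(P[1]-O)*1e3).round(0))
E
```

```text
t17.38 tray mm [ -1.1 239.1  68.9] rot err deg [  0.2 -14.8   0.2] F [-0.2  0.   0.2] op 0.53 q [ 0.34  0.34  1.78 -0.25  1.16  0.57]
0 [[526.0, 302.0], [586.0, 348.0]] [ 29. 239.  69.]
0.01 [[530.0, 291.0], [590.0, 337.0]] [ 29. 242.  78.]
0.022 [[534.0, 277.0], [594.0, 323.0]] [ 29. 245.  90.]
0.035 [[538.0, 261.0], [599.0, 307.0]] [ 29. 248. 103.]
0.05 [[543.0, 243.0], [605.0, 289.0]] [ 29. 252. 117.]
```

The tips are at (540,278) and (592,318), about 90 mm above the floor and behind the pack, which still stands. I lower another 8 mm, then arc.

send_rows(translation=[[0.07,0,0.26],[-0.3,0,0],[-0.28,0,0],[-0.28,0,0],[-0.28,0,0]], rotation=[[0,0,0],[0,0,0],[0,0,0],[0,0,0],[0,0,0]], grip=[45,45,45,45,45])

```text
time: 18.05
eef_pos: [0.5444, 0.2031, 0.0834]
tcp_rot: [0.738, 0.662, -0.095, 0.086]
contact_force: [0.5, 1.7, 0.2]
opening: 0.526
```

send_rows(translation=[[-0.28,0,0],[-0.28,0,0],[-0.28,0,0],[-0.28,0,0],[-0.28,0,0]], rotation=[[0,0,0],[0,0,0],[0,0,0],[0,0,0],[0,0,0]], grip=[45,45,45,45,45])

```text
time: 18.68
eef_pos: [0.5396, 0.1626, 0.0935]
tcp_rot: [0.738, 0.662, -0.095, 0.085]
contact_force: [-0.1, -0.2, 0.2]
opening: 0.528
```

```bash
python3 - <<'E'
from h import *
where(); c=eyes.read_camera("scene"); crop(c,200,80,440,260,3.3,"arc1.png")
g=cv2.imread("pics/arc1.png")
# blue cap location
h=cv2.cvtColor(g,cv2.COLOR_BGR2HSV); m=cv2.inRange(h,(105,150,40),(130,255,255)); k=[(cv2.boundingRect(a)) for a in cv2.findContours(m,0,2)[0] if cv2.contourArea(a)>60]; print(k)
def foot(f,ang,label):
    pass
a=np.radians
for ang,piv in((60,160),(75,160),(90,160),(90,150),(90,140),(105,134)):
    u=np.array([np.cos(a(ang)),np.sin(a(ang))]); n=np.array([-u[1],u[0]])
    f=np.array([piv,0.]) if ang<=90 else np.array([piv,0.])-26*n
    p=f+90*u+13*n; print(ang,piv,((proj(c,O+T.apply(np.array([88,p[0],p[1]])/1e3))-[200,80])*3.3).round(0))
E
```

```text
t18.68 tray mm [ -0.7 165.4  81.5] rot err deg [  0.  -14.7   0.2] F [-0.1 -0.2  0.2] op 0.53 q [ 0.23  0.24  1.87 -0.27  1.13  0.46]
[(536, 430, 31, 33), (621, 273, 14, 13)]
60 160 [[602. 414.]]
75 160 [[578. 426.]]
90 160 [[551. 445.]]
90 150 [[540. 453.]]
90 140 [[529. 461.]]
105 134 [[524. 464.]]
```

The blue cap at (551,446) fits the pack standing upright with its foot at the wall (predicted (551,445)). Next I tip it past balance.

send_rows(translation=[[-0.24,0,0.04],[-0.24,0,0.06],[-0.24,0,0.06],[-0.24,0,0.06],[-0.24,0,0.06]], rotation=[[0,0,0],[0,0,0],[0,0,0],[0,0,0],[0,0,0]], grip=[45,45,45,45,45])

```text
time: 19.35
eef_pos: [0.5357, 0.126, 0.0944]
tcp_rot: [0.738, 0.662, -0.095, 0.085]
contact_force: [0.1, -0.9, 0.2]
opening: 0.528
```

send_rows(translation=[[0,0,0],[0,0,0],[0,0,0]], rotation=[[0,0,0],[0,0,0],[0,0,0]], grip=[45,45,45])

```text
time: 19.73
eef_pos: [0.5358, 0.1267, 0.0945]
tcp_rot: [0.738, 0.662, -0.095, 0.085]
contact_force: [0.2, -0.9, -0.0]
opening: 0.526
```

```bash
python3 - <<'E'
from h import *
where(); c=eyes.read_camera("scene"); crop(c,170,80,410,300,2.7,"over1.png")
E
```

```text
t19.73 tray mm [ -0.8 129.3  82.5] rot err deg [  0.  -14.7   0.2] F [ 0.3 -0.8 -0. ] op 0.53 q [ 0.17  0.2   1.91 -0.28  1.11  0.41]
```

View pics/over1.png

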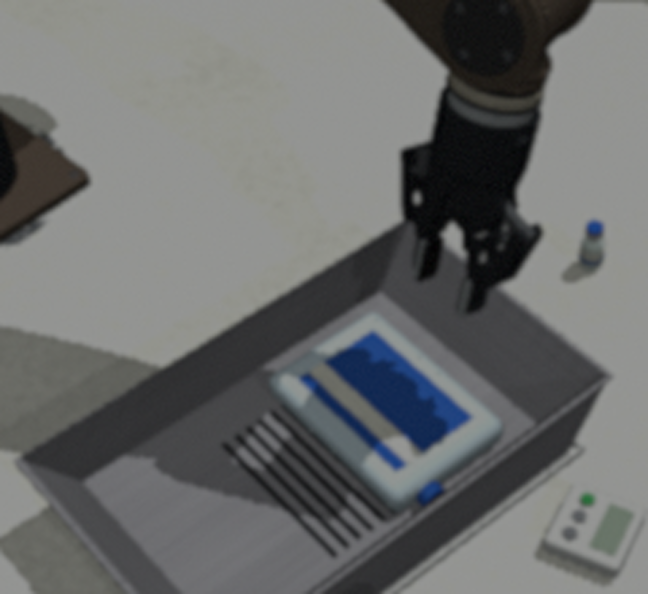

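The pack has flipped: blue label up, lying toward the +y end, cap at (430,492). I back the gripper off and measure the pack numerically in the top view.

send_rows(translation=[[0.2,0,-0.8],[0.9,0,-0.4],[0.9,0,-0.4],[0.7,0,0],[0,0,0]], rotation=[[0,0.3,0],[0,0.6,0],[0,0.6,0],[0,0.6,0],[0,0,0]], grip=[45,45,45,45,45])

```text
time: 20.4
eef_pos: [0.5461, 0.2174, 0.1279]
tcp_rot: [0.743, 0.668, -0.026, 0.025]
contact_force: [0.7, -0.7, 0.3]
opening: 0.527
```

```bash
cat >> h.py <<'E'
def label(pr=True):
    out=[]
    for n in("top","scene"):
        c=eyes.read_camera(n); h=cv2.cvtColor(c["image"],cv2.COLOR_BGR2HSV)
        m=cv2.inRange(h,(100,90,30),(130,255,255)); 
        pts=[]
        tm=np.zeros(m.shape,np.uint8); poly=proj(c,O+T.apply(np.array([[-.12,-.16,.02],[.12,-.16,.02],[.12,.16,.02],[-.12,.16,.02]])))
        cv2.fillConvexPoly(tm,poly.astype(int),255); m=cv2.morphologyEx(m&tm,cv2.MORPH_CLOSE,np.ones((13,13)))
        k=max(cv2.findContours(m,0,2)[0],key=cv2.contourArea)[:,0]
        w=(T.inv().apply(ray(c,k,.038)-O)*1e3)[:,:2].astype(np.float32); r=cv2.minAreaRect(w); print(n,"label centre,size,ang",np.round(r[0],1),np.round(r[1],1),round(r[2],1)); out.append(c)
    return out
E
python3 - <<'E'
from h import *
where(); c,s=label()
g=cv2.cvtColor(c["image"],cv2.COLOR_BGR2GRAY)
for x in(-40,0,40):  # brightness profile along tray y at pack top height
    ys=np.arange(-40,175,5); p=proj(c,O+T.apply(np.c_[np.full(len(ys),x),ys,np.full(len(ys),26)]/1e3)).round().astype(int); print(x,list(zip(ys.tolist(),g[p[:,1],p[:,0]].tolist())))
E
```

```text
t20.40 tray mm [  0.  220.6 115.9] rot err deg [-0.1 -4.1  0.1] F [ 0.8 -0.6  0.3] op 0.53 q [ 0.24  0.19  1.84 -0.08  1.13  0.38]
top label centre,size,ang [12.9 70.3] [ 83.2 163.3] 89.6
scene label centre,size,ang [14.5 69.5] [ 86.2 171.4] 87.0
-40 [(-40, 71), (-35, 36), (-30, 72), (-25, 55), (-20, 55), (-15, 89), (-10, 51), (-5, 98), (0, 52), (5, 65), (10, 80), (15, 112), (20, 121), (25, 106), (30, 69), (35, 41), (40, 57), (45, 106), (50, 108), (55, 96), (60, 45), (65, 40), (70, 44), (75, 48), (80, 44), (85, 43), (90, 40), (95, 40), (100, 40), (105, 43), (110, 55), (115, 102), (120, 104), (125, 108), (130, 76), (135, 78), (140, 76), (145, 94), (150, 114), (155, 113), (160, 71), (165, 59), (170, 57)]
0 [(-40, 86), (-35, 38), (-30, 67), (-25, 53), (-20, 55), (-15, 70), (-10, 41), (-5, 70), (0, 61), (5, 52), (10, 73), (15, 100), (20, 101), (25, 103), (30, 62), (35, 43), (40, 73), (45, 106), (50, 108), (55, 101), (60, 52), (65, 45), (70, 44), (75, 45), (80, 42), (85, 44), (90, 42), (95, 40), (100, 38), (105, 37), (110, 49), (115, 96), (120, 102), (125, 89), (130, 95), (135, 112), (140, 111), (145, 111), (150, 112), (155, 113), (160, 82), (165, 55), (170, 59)]
40 [(-40, 105), (-35, 63), (-30, 91), (-25, 62), (-20, 79), (-15, 95), (-10, 40), (-5, 67), (0, 48), (5, 51), (10, 72), (15, 94), (20, 102), (25, 103), (30, 92), (35, 67), (40, 113), (45, 143), (50, 140), (55, 127), (60, 66), (65, 62), (70, 67), (75, 62), (80, 63), (85, 63), (90, 63), (95, 67), (100, 64), (105, 51), (110, 61), (115, 99), (120, 103), (125, 94), (130, 67), (135, 88), (140, 109), (145, 110), (150, 111), (155, 109), (160, 64), (165, 62), (170, 61)]
```

Pack: centre at tray y about +70 mm, spanning 10 to 130, square (about 0.5°). The gap to the slope foot (brightness step at 160, as given) is 30 mm. I lower the 22 mm fingers into it at about y 146.

```bash
python3 - <<'E'
from h import *
s=where(); s=plan([-2,148,75],tool(5),4,s); print(); s=plan([-2,148,20],tool(5),3,s);print(); s=plan([-2,148,-12],tool(5),4,s);print(); plan([-2,98,-12],tool(5),5,s)
E
```

```text
t20.50 tray mm [ -0.3 219.6 115. ] rot err deg [-0.  -4.2  0.2] F [-0.8  0.5  0.1] op 0.52 q [ 0.24  0.19  1.84 -0.08  1.13  0.38]
[-0.57, -0.01, 0.38] [0.0, 0.46, -0.01]
[-0.59, -0.01, 0.35] [0.0, 0.46, -0.01]
[-0.6, -0.01, 0.33] [0.0, 0.46, -0.01]
[-0.61, -0.01, 0.3] [0.0, 0.46, -0.01]

[-0.05, -0.0, 0.61] [0.0, -0.0, -0.0]
[-0.05, -0.0, 0.61] [0.0, -0.0, -0.0]
[-0.05, -0.0, 0.61] [0.0, -0.0, -0.0]

[-0.02, -0.0, 0.27] [-0.0, 0.0, 0.0]
[-0.02, -0.0, 0.27] [-0.0, 0.0, 0.0]
[-0.02, -0.0, 0.27] [-0.0, 0.0, 0.0]
[-0.02, -0.0, 0.27] [-0.0, 0.0, 0.0]

[-0.33, 0.0, -0.03] [-0.0, -0.0, 0.0]
[-0.33, -0.0, -0.03] [-0.0, -0.0, 0.0]
[-0.33, -0.0, -0.03] [-0.0, -0.0, 0.0]
[-0.33, -0.0, -0.03] [-0.0, -0.0, 0.0]
[-0.33, 0.0, -0.03] [-0.0, -0.0, 0.0]
```

send_rows(translation=[[-0.57,0,0.38],[-0.59,0,0.35],[-0.6,0,0.33],[-0.61,0,0.3],[0,0,0]], rotation=[[0,0.46,0],[0,0.46,0],[0,0.46,0],[0,0.46,0],[0,0,0]], grip=[45,45,45,45,45])

```text
time: 21.12
eef_pos: [0.5369, 0.1434, 0.0854]
tcp_rot: [0.745, 0.666, 0.031, -0.03]
contact_force: [-0.5, 0.9, 0.2]
opening: 0.528
```

send_rows(translation=[[-0.05,0,0.61],[-0.05,0,0.61],[-0.05,0,0.61],[0,0,0]], rotation=[[0,0,0],[0,0,0],[0,0,0],[0,0,0]], grip=[45,45,45,45])

```text
time: 21.62
eef_pos: [0.5356, 0.1457, 0.0282]
tcp_rot: [0.743, 0.667, 0.03, -0.031]
contact_force: [0.3, -0.7, 0.1]
opening: 0.532
```

```bash
python3 - <<'E'
from h import *
where()
E
```

```text
t21.62 tray mm [ -2.9 148.2  16.2] rot err deg [0.3 4.9 0.1] F [ 0.4 -0.7  0.1] op 0.53 q [0.04 0.23 2.01 0.11 0.9  0.08]
```

Lower by 26 mm in two stages, checking the force.

send_rows(translation=[[-0.02,0,0.27],[-0.02,0,0.27],[0,0,0]], rotation=[[0,0,0],[0,0,0],[0,0,0]], grip=[45,45,45])

```text
time: 22.0
eef_pos: [0.5373, 0.1456, 0.0142]
tcp_rot: [0.744, 0.667, 0.032, -0.029]
contact_force: [-0.3, 0.4, 0.7]
opening: 0.528
```

send_rows(translation=[[-0.02,0,0.2],[-0.02,0,0.13],[0,0,0]], rotation=[[0,0,0],[0,0,0],[0,0,0]], grip=[45,45,45])

```text
time: 22.38
eef_pos: [0.5374, 0.1452, 0.0044]
tcp_rot: [0.744, 0.667, 0.032, -0.029]
contact_force: [0.2, -0.9, 1.0]
opening: 0.523
```

```bash
python3 - <<'E'
from h import *
where()
E
```

```text
t22.38 tray mm [ -1.1 147.9  -7.6] rot err deg [0.  5.  0.2] F [ 0.3 -0.9  1. ] op 0.52 q [0.04 0.27 2.01 0.12 0.85 0.07]
```

send_rows(translation=[[-0.27,0,0.08],[-0.27,0,-0.02],[-0.27,0,-0.02],[-0.27,0,-0.02],[-0.27,0,-0.02]], rotation=[[0,0,0],[0,0,0],[0,0,0],[0,0,0],[0,0,0]], grip=[45,45,45,45,45])

```text
time: 23.0
eef_pos: [0.5335, 0.1046, 0.0015]
tcp_rot: [0.744, 0.667, 0.033, -0.029]
contact_force: [0.2, 0.3, 0.3]
opening: 0.529
```

send_rows(translation=[[-0.27,0,-0.02],[-0.27,0,-0.02],[-0.27,0,-0.02],[-0.2,0,-0.02],[0,0,0]], rotation=[[0,0,0],[0,0,0],[0,0,0],[0,0,0],[0,0,0]], grip=[45,45,45,45,45])

```text
time: 23.62
eef_pos: [0.53, 0.0744, 0.0009]
tcp_rot: [0.744, 0.667, 0.032, -0.029]
contact_force: [0.7, -0.6, -0.0]
opening: 0.531
```

```bash
python3 - <<'E'
from h import *
where(); label()
E
```

```text
t23.62 tray mm [ -1.1  76.7 -11.1] rot err deg [0.  5.  0.2] F [ 0.8 -0.5 -0. ] op 0.53 q [-0.1   0.24  2.06  0.12  0.84 -0.06]
top label centre,size,ang [ 12.4 -33.2] [160.3  19.3] 4.2
scene label centre,size,ang [14.2  0.5] [ 85.  169.5] 88.2
```

The scene view puts the pack at y = 0.5 mm; the top view is blocked by the gripper. I retract and check.

send_rows(translation=[[0.4,0,0],[0.4,0,0],[0.1,0,-0.9],[0.1,0,-1],[0.1,0,-1]], rotation=[[0,0,0],[0,0,0],[0,0,0],[0,0,0],[0,0,0]], grip=[45,45,45,45,45])

```text
time: 24.35
eef_pos: [0.5327, 0.1013, 0.0915]
tcp_rot: [0.743, 0.668, 0.032, -0.029]
contact_force: [1.2, 0.2, 0.8]
opening: 0.528
```

send_rows(translation=[[0.1,0,-1],[1,0,-0.5],[1,0,0],[1,0,0],[1,0,0]], rotation=[[0,0,0],[0,0,0],[0,0,0],[0,0,0],[0,0,0]], grip=[45,45,45,45,45])

```text
time: 24.98
eef_pos: [0.5454, 0.2201, 0.1464]
tcp_rot: [0.743, 0.668, 0.033, -0.029]
contact_force: [0.4, 0.6, -0.1]
opening: 0.528
```

send_rows(translation=[[0.6,0,0],[0,0,0],[0,0,0]], rotation=[[0,0,0],[0,0,0],[0,0,0]], grip=[45,45,45])

```text
time: 25.35
eef_pos: [0.5474, 0.2354, 0.1474]
tcp_rot: [0.744, 0.667, 0.032, -0.029]
contact_force: [0.5, -0.1, -0.6]
opening: 0.524
```

```bash
python3 - <<'E'
from h import *
where(); c,s=label(); crop(c,180,150,500,350,2.5,"final.png")
E
```

```text
t25.35 tray mm [ -0.6 238.6 135.4] rot err deg [0.  5.  0.2] F [ 0.5 -0.  -0.6] op 0.52 q [0.2  0.15 1.86 0.09 1.11 0.27]
top label centre,size,ang [11.5  1.7] [ 83.1 162.8] 90.0
scene label centre,size,ang [13.4 -0.1] [ 83.7 171. ] 88.2
```

View pics/final.png

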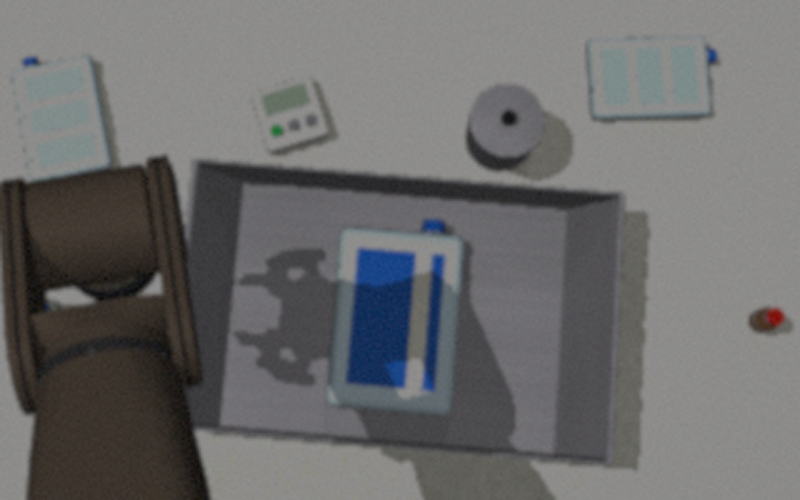

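The final view shows the pack label up, flat and square, with its centre at about (398,320), over the slots. The timer, jar and red-capped vial are untouched, and the gripper is clear of everything.

```bash
python3 -c "
from plant import ticket; print(ticket.sign_off())"
```

```text
the job is handed in; nothing more can be done
None
```

The cold pack is turned over and lies flat, label up, in the middle of the tray. I handed the job in at about 25.5 s of the 61 s allowed; the sign-off gives no verdict.

**What I did:** I pushed the pack up the +y slope with the fingers spread until it leaned at about 60°. Then I arced its upper edge over from behind until it fell on to its plain side. Last, I slid it back from the wall side.

**Last checks:**

| Check | Result |
|---|---|
| Position along the tray | Within 2 mm of the middle (top view +1.7 mm, scene view -0.1 mm) |
| Position across the tray | About -6 mm, estimated from the cap end |
| Squareness | 0° in the top view, about 2° in the scene view |
| Robot contact | Gripper clear, forces near zero |
| Bystanders | Timer, jar and red-capped vial look unmoved; the arm hides the blue-capped vial, which was standing when last seen |

**What disagreed:**
- **Finger reach:** the first push passed over the pack without moving it. At half opening, the fingertips ended about 22 mm short of the reported TCP, more than the 13 mm I expected. I found this by touching the tray floor.
- **Floor touch:** it peaked at about 44 N on the fingertips. The limits are 120 N at the wrist and 40 N for the arm or gripper body. I believe only the fingertips touched.
- **Blocked view:** during the final push the top camera was blocked by the gripper and its reading was wrong. I used the scene camera there and checked again after backing off.

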